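Slide a heavy battery into its charger and start the charge

TASK

Push the heavy battery along the bench into the charger's bay until it stands fully home, flat against the back plate; it must slide upright on the bench, not tip over and not be lifted. Then press the charger's green button right down to start the charge, and let go of it. Leave the other things on the bench where they are.

Things in the scene. Friction and masses are not known exactly. Their poses are not given: they have to be found in the camera images.
- battery: Standing lead battery, grey with black cover and blue label, 0.7 to 1 kg: a box 44 deep (x) by 96 wide (y) by 78 high (z). Origin: centre of its underside. +x: the broad face that goes to the back plate (at first up to 0.35 rad askew); push on the broad -x face. Pushed within 20 mm of the bench it slides (3 to 7 N, friction about 0.6); pushed higher than about 35 mm it tends to tip.
- charger: Charger fixed to the bench. Origin: on the bench, middle of the steel back plate's front; z up, bay open to -x. Grey housing behind: 130 wide, to x = +55, 58 high. Two steel guides 24 high: inner faces at y = +-52 from the plate to x = -32, then flaring out to y = +-67 at x = -57. The battery slides in on the bench; home, its origin is at x = -22, y = 0, axes parallel (all mm).
- start_button_top (a point): Centre of the top of the green push button on the top of the charger's housing, 26 mm across, pressed straight down. It lies 32 mm behind the back plate's front face (charger x = +32 mm, y = 0).
- start_button (a joint): Travel of the green button: 0 up, 0.006 m fully down; a spring brings it back; fully down takes about 5 N.
- tape_roll: Roll of masking tape lying flat, 62 mm across, 19 mm high, beside the way to the bay. Leave alone.
- oak_block: Drilled hardwood block, 45 x 85 x 36 mm, beside the way to the bay. Leave alone.
- shim_block: Pine offcut, 28 x 75 x 42 mm high. Leave alone.
- glue_bottle: White glue bottle with a red cap, 40 mm across, 98 mm high. Leave alone.
- ring_box: Black carton, 41 x 57 x 66 mm high. Leave alone.
Not all that is in view belongs to the job. Leave any orange look-alike of the charger alone.

How it is judged:
By the outcome, as a careful person would: the job done as asked, in the order asked, and still so for the second after the job is handed in, with the robot touching nothing.
It also fails if it takes over 48 s, if anything falls off the work surface, if the arm or the gripper's body presses on something with over 40 N, if the wrist force passes 120 N, or if a joint passes its speed limit or range.

ROBOT

A 6-joint arm with a two-finger parallel gripper is mounted at the origin on a cart in front of the work surface, level with it; the furniture and walls round the work are solid. World frame = base frame: x ahead of the robot, y to its left, z up, the work surface at z = 0. Lengths are in mm, angles in rad, forces in N, time in s.
With the tool pointing down it reaches from about 400 to 925 mm from the base axis. Payload 12.5 kg.
Tool frame: the origin (TCP) lies on the mounting face of the last link; the fingertips stand 190 mm ahead of it and the grasp point (between the pads) lies 171 mm ahead of it; z points along the fingers, y is the line along which they close (so a half turn about z gives the same grasp; the last joint's range is limited). The gripper opens to 95 mm and grips with 3 to 60 N. Pads are 20 mm wide; open, the fingers measure 119 mm over their backs; the gripper's body (75 mm by 180 mm) begins 59 mm behind the grasp point.
Start: joints at [-1.437, 0.491, 1.559, -0, 1.092, -0.106], TCP at [148.463, -607.111, 404.761] pointing down, gripper open.
Joint ranges: [-3.1, 3.1], [-0.84, 2.19], [0.05, 2.79], [-1.13, 4.28], [0.06, 2.93], [-2.69, 2.69]. Speed limits (rad/s): [2.22, 2.22, 2.79, 3.14, 3.14, 3.14].

INTERFACE

Orientations are given as [roll, pitch, yaw] about the fixed x, y, z axes, in that order (R = Rz(yaw) Ry(pitch) Rx(roll)).
In Python, from cell import env gives the robot as it stands.
- The arm moves only by the tool carry_out, never from a script. Its argument "series" is a list of rows, each a list of 5 numbers: the shift along the tool's x, y, z in m, then the turn about the tool's z in degrees, then the opening, from 0 (shut) to 1 (fully open). A call has 1 to 20 rows; each row is the pose to reach, as a shift and turn from the pose commanded when the call began, along the tool's axes at that moment; what a row does not reach only later rows make up. A row lasts 1/8 s, in which the tool goes at most 62.5 mm and 10.7 degrees, less where a joint would pass 70% of its speed; a pose out of reach is approached as far as the arm can. A call with a gripper value outside its range is refused whole. The fingers move at their own pace and stop on an object; the grip force is fixed at half the most. Time passes only in rows, so rows that repeat a pose let the fingers close. It gives the time, the measured TCP pose, the force, the opening and the grip force at its end, in the units of the state.
- env.state(): the state, without advancing time (a new reading comes with each control period).
- env.read_camera(name): name is "scene" or "top" or "wrist"; returns (picture, depth): 480x640x3 uint8, red, green, blue; 480x640 float32, mm along the optical axis (not along the pixel's ray), 0 where there is no reading.
- env.get_calibration(name): a dict with "intrinsics" (3x3 intrinsics, pixels), "cam_to_world" (4x4, takes a point from camera to world coordinates); the wrist camera has in their place "T_tool_cam" (4x4, takes a point from camera to tool coordinates, whose origin is the TCP and whose axes are the flange's). Camera axes: x right, y up, looking along -z (the intrinsics and any distortion apply to the point x, -y, -z); pixel columns grow to the right and rows downward; lengths in mm; the calibration is good to about 2 mm. A picture is of the moment at which its call begins: read the wrist's pose just before it. get_calibration takes no time and is no camera call.
- env.job_done(): hands the job in; it is judged then, once.
The state is a dict: "t": time; "joints": joint angles; "qvel": joint speeds; "tau": joint torques, N m; "eef_pos": TCP position; "tcp_rot": TCP orientation; "ft_force": force on the tool from outside, world axes, zero at the start; "moment": the same for the moment, N m; "opening": opening from 0.0 (shut) to 1.0 (fully open); "grip_force": force on a finger pad.
Only numpy, scipy, OpenCV 4.12 (cv2) and the standard library are available. Lean on these libraries where they do the work, as an engineer would, in place of code of your own. Each camera call takes 0.05 s, during which the arm holds its last target. There are 200 camera calls.

## Working session

There is one attempt and no reset: what is moved stays moved. The work goes in short steps, Python scripts to look and compute and a tool call to move; the robot and the scene stay as the last step left them, time stands still between calls to the robot, and variables do not carry over. Pictures are saved under pics/ and viewed, at most 10 in all, crops included, and the job is handed in when it is done.

Besides the shell and the picture viewer there is one more tool, called after "Emit:" as a command line: name --pt "numbers of a row" for each row, then --argument value for the rest. carry_out: Moves the arm, as the interface text tells. Its arguments: {"type":"object","properties":{"series":{"type":"array","items":{"type":"array","items":{"type":"number"}}}},"required":["series"]}

```bash
mkdir -p pics
python3 - <<'E'
from cell import env
import cv2,numpy as np
s=env.state();print({k:np.round(v,3) for k,v in s.items()})
for n in ("top","scene"):
    p,d=env.read_camera(n);c=env.get_calibration(n)
    cv2.imwrite(f"pics/{n}.png",p[:,:,::-1]);np.savez(n,p=p,d=d,K=c["intrinsics"],T=c["cam_to_world"])
    print({k:np.round(v,3).tolist() for k,v in c.items()})
E
```

```text
{'t': np.float64(0.0), 'joints': array([-1.437,  0.492,  1.559,  0.   ,  1.092, -0.106]), 'qvel': array([ 0.002, -0.   ,  0.001,  0.002, -0.002,  0.001]), 'tau': array([ 4.0000e-03, -6.1264e+01, -2.5818e+01,  6.9000e-02,  4.8000e-02,
       -0.0000e+00]), 'eef_pos': array([ 148.461, -607.066,  404.184]), 'tcp_rot': array([-3.141, -0.   ,  0.24 ]), 'ft_force': array([-0.262, -0.639, -0.091]), 'moment': array([ 0.044,  0.002, -0.051]), 'grip_force': np.float64(0.0), 'opening': np.float64(0.994)}
{'intrinsics': [[612.18, 0.0, 316.893], [0.0, 612.18, 236.295], [0.0, 0.0, 1.0]], 'cam_to_world': [[-0.017, 0.989, -0.15, 246.225], [-1.0, -0.014, 0.021, 39.086], [0.019, 0.151, 0.988, 1862.683], [0.0, 0.0, 0.0, 1.0]]}
{'intrinsics': [[512.151, 0.0, 321.67], [0.0, 512.151, 235.929], [0.0, 0.0, 1.0]], 'cam_to_world': [[-0.496, 0.499, -0.71, -385.606], [-0.868, -0.266, 0.42, 563.494], [0.02, 0.825, 0.565, 792.687], [0.0, 0.0, 0.0, 1.0]]}
```

View pics/top.png

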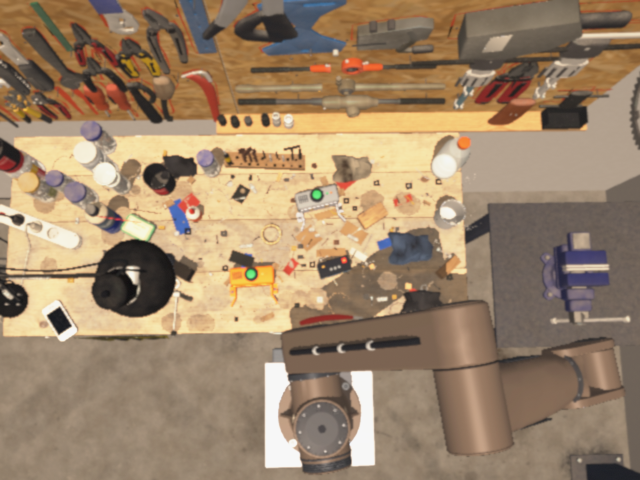

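View pics/scene.png

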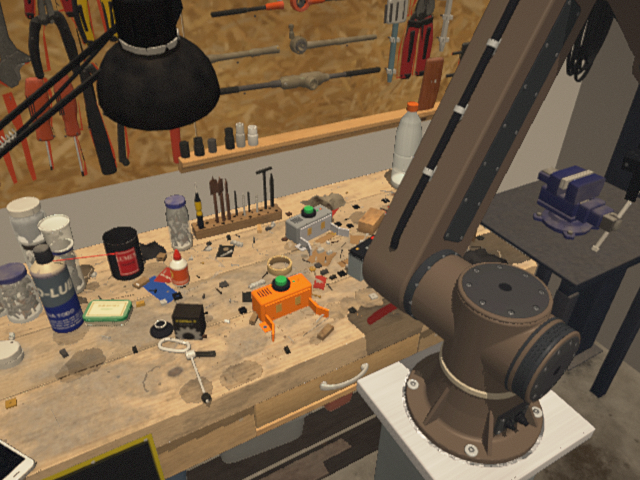

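The top view shows the grey charger at (317,200), with the button at (317,195). The orange look-alike is at (251,280), the battery is the black-topped box at (333,266), the tape is at (271,233) and the oak block at about (372,215). The grey charger fits the description, so I'll enlarge it to confirm and measure from depth.

```bash
cat > h.py <<'E'
import numpy as np,cv2
def cloud(n):
    z=np.load(n+".npz");p,d,K,T=z["p"],z["d"],z["K"],z["T"]
    v,u=np.mgrid[:480,:640]
    c=np.stack([(u-K[0,2])/K[0,0]*d,-(v-K[1,2])/K[1,1]*d,-d],-1)
    return p,d,c@T[:3,:3].T+T[:3,3]
def rect(P):
    r=cv2.minAreaRect(P[:,:2].astype(np.float32));return np.round(r[0],1),np.round(r[1],1),round(r[2],1)
E
python3 - <<'E'
from h import *
p,d,W=cloud("top")
cv2.imwrite("pics/crop.png",cv2.resize(p[160:300,225:415,::-1],None,fx=4.2,fy=4.2,interpolation=cv2.INTER_CUBIC))
hsv=cv2.cvtColor(p,cv2.COLOR_RGB2HSV)
b=W[295:300,100:110];print("bench z",W[300:320,200:225,2].mean(),W[225:240,225:245,2].mean(),np.median(W[200:215,230:290,2]))
u0=slice(160,320),slice(210,440)
Z=W[...,2]
m=np.zeros((480,640),np.uint8);m[u0]=((Z[u0]>12)&(Z[u0]<130))*255
n,l,st,ce=cv2.connectedComponentsWithStats(m)
for i in range(1,n):
    if st[i,4]>15:
        k=l==i;print(st[i],np.round(ce[i]),"z",np.round(np.percentile(Z[k],[10,50,90]),0),rect(W[k]))
g=(hsv[...,0]>45)&(hsv[...,0]<80)&(hsv[...,1]>150)&(hsv[...,2]>80);g[:160]=0;g[300:]=0;g[:,:300]=0;g[:,340:]=0
print("button",g.sum(),np.argwhere(g).mean(0),W[g].mean(0))
k=np.zeros_like(g);k[250:285,305:365]=1;k&=(Z>60)&(Z<95)
print("battery top",k.sum(),W[k].mean(0),rect(W[k]))
k=np.zeros_like(g);k[175:230,285:350]=1;kk=k&(Z>45)&(Z<75)
print("housing top",kk.sum(),W[kk].mean(0),rect(W[kk]))
E
```

```text
bench z -0.009582941393435249 13.032013590793875 0.3747193239697708
[210 160  10  18 131] [214. 168.] z [ 21.  68. 112.] (array([733.9, 307. ]), array([16.8, 46.3]), 58.1)
[224 160  81  11 706] [267. 164.] z [21. 30. 39.] (array([751.7, 159.3]), array([247.2,  30. ]), 88.9)
[333 160  39  23 658] [351. 170.] z [15. 21. 28.] (array([ 730. , -113.1]), array([118.6,  71.7]), 88.1)
[430 160  10  19 147] [435. 168.] z [ 21.  57. 106.] (array([ 727.4, -364.4]), array([57.4, 16.4]), 24.2)
[294 182  51  50 986] [318. 200.] z [22. 56. 71.] (array([625.4, -12.7]), array([136.4, 160. ]), 12.7)
[357 202  31  28 435] [372. 215.] z [28. 35. 41.] (array([ 587.6, -169.4]), array([45.5, 87.5]), 32.2)
[434 207   6  20  87] [437. 217.] z [19. 48. 84.] (array([ 577.5, -364.9]), array([52. , 14.1]), 6.0)
[260 224  21  21 126] [270. 234.] z [15. 19. 23.] (array([535.3, 142.1]), array([59.8, 61.7]), 56.3)
[387 232  46  33 938] [409. 248.] z [14. 19. 26.] (array([ 485. , -282.1]), array([139.2,  98.5]), 86.8)
[316 255  36  25 545] [333. 267.] z [61. 76. 83.] (array([431.8, -48.5]), array([ 51.7, 102.5]), 14.
[... 340 characters left out ...]
0.] z [13. 17. 21.] (array([ 329.9, -303.6]), array([ 57.5, 107.8]), 9.2)
[429 302   9   5  19] [432. 304.] z [13. 18. 22.] (array([ 316. , -345.2]), array([ 9.8, 29.3]), 38.3)
[260 314  12   6  28] [266. 317.] z [13. 14. 19.] (array([286. , 158.1]), array([12.4, 33.5]), 17.5)
[307 315  43   5 107] [327. 317.] z [13. 16. 22.] (array([282.1, -29.3]), array([125.6,  12. ]), 89.1)
button 12 [191.66666667 316.5       ] [ 6.51986754e+02 -1.77504675e-01  7.83072386e+01]
battery top 492 [427.92491875 -45.67101885  76.27582817] (array([429.2, -46.5]), array([45. , 96.2]), 16.9)
housing top 702 [6.37855803e+02 4.29068028e-01 5.83615774e+01] (array([6.394e+02, 5.000e-01]), array([ 56.8, 129.2]), 13.0)
```

View pics/crop.png

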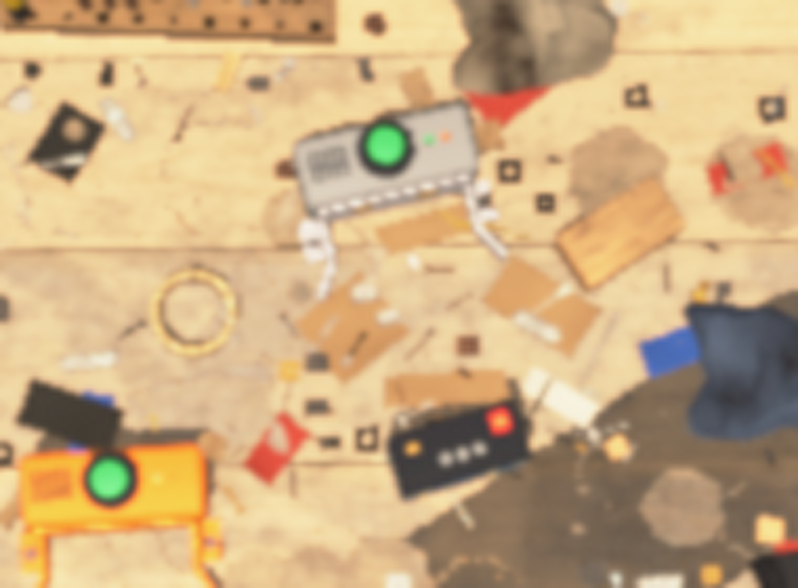

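The enlarged crop confirms it. The grey charger with the striped plate and steel guides, button at crop (386,146), is the real one; the orange one at (110,490) is left alone. The battery at crop (458,450) is already almost in line with the bay. Next I'll move over the battery and take a wrist picture to refine the poses.

Emit:
carry_out --pt "0.368 -0.277 0 0 0.6" --pt "0.368 -0.277 0 0 0.6" --pt "0.368 -0.277 0 0 0.6" --pt "0.368 -0.277 0 0 0.6" --pt "0.368 -0.277 0 0 0.6" --pt "0.368 -0.277 0 0 0.6" --pt "0.368 -0.277 0 0 0.6" --pt "0.368 -0.277 0 0 0.6" --pt "0.4 -0.464 0 0 0.6" --pt "0.4 -0.464 0 0 0.6" --pt "0.4 -0.464 0 0 0.6" --pt "0.4 -0.464 0 0 0.6" --pt "0.4 -0.464 0 0 0.6" --pt "0.4 -0.464 0 0 0.6"

```text
t: 1.85
eef_pos: [427.0, -62.5, 404.6]
tcp_rot: [3.141, 0.0, 0.238]
ft_force: [-0.1, -0.9, 0.5]
opening: 0.596
grip_force: 0.0
```

```bash
cat >> h.py <<'E'
def wristshot(name):
    from cell import env
    from scipy.spatial.transform import Rotation as R
    s=env.state();p,d=env.read_camera("wrist");c=env.get_calibration("wrist")
    T=np.eye(4);T[:3,:3]=R.from_euler("xyz",s["tcp_rot"]).as_matrix();T[:3,3]=s["eef_pos"]
    np.savez(name,p=p,d=d,K=c["intrinsics"],T=T@c["T_tool_cam"]);cv2.imwrite(f"pics/{name}.png",p[:,:,::-1])
    print({k:np.round(s[k],3).tolist() for k in("t","eef_pos","tcp_rot","joints","ft_force","opening")},[k for k in c])
E
python3 -c "
from h import *
wristshot('w1')"
```

```text
{'t': 1.85, 'eef_pos': [427.047, -62.452, 404.605], 'tcp_rot': [3.141, 0.0, 0.238], 'joints': [-0.298, 0.216, 2.006, -0.0, 0.919, 1.034], 'ft_force': [-0.075, -0.916, 0.51], 'opening': 0.596} ['intrinsics', 'T_tool_cam']
```

View pics/w1.png

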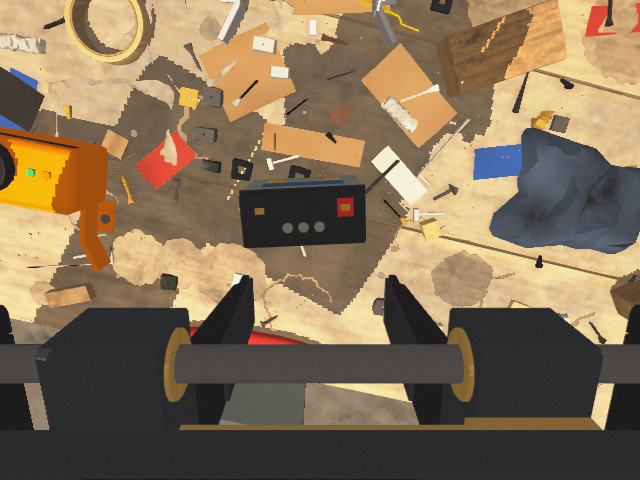

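The wrist view shows the battery top at (303,215), nearly square with the gripper. The guide tips are at (232,20) and (385,20), and the way between is clear of solid objects.

Run:
```python
from h import *
p,d,W=cloud("w1");Z=W[...,2]
k=np.zeros(Z.shape,bool);k[150:270,225:385]=1
k1=k&(Z>70)&(Z<90);print("top",k1.sum(),np.median(W[k1],0),rect(W[k1]))
k2=k&(Z>20)&(Z<70);print("side",k2.sum(),rect(W[k2]))
g=np.zeros(Z.shape,bool);g[:80,180:420]=1;g&=(Z>12)&(Z<40)
n,l,st,ce=cv2.connectedComponentsWithStats(g.astype(np.uint8))
for i in range(1,n):
    if st[i,4]>60: P=W[l==i];print(st[i],np.median(P,0).round(1),rect(P),P.min(0).round(0),P.max(0).round(0))
d0=np.load("w1.npz")["d"];print("bench",np.median(Z[260:280,120:160]))
# top view: charger
p,d,W=cloud("top");Z=W[...,2]
g=(p[...,1]>1.3*p[...,0])&(p[...,1]>1.2*p[...,2])&(p[...,1]>90);g[:180]=0;g[210:]=0;g[:,305:]&=True;g[:,:305]=0;g[:,330:]=0
n,l,st,ce=cv2.connectedComponentsWithStats(g.astype(np.uint8));print(st,ce)
i=1+st[1:,4].argmax();print("btn",W[l==i].mean(0),np.median(W[l==i],0))
for lo in(50,53):
  k=np.zeros(Z.shape,bool);k[175:215,290:345]=1;k&=(Z>lo)&(Z<66)
  print("housing",rect(W[k]))
```

```text
top 6836 [429.91344503 -50.04455706  76.59495126] (array([428.7, -50.1]), array([42.4, 94.3]), 16.5)
side 1235 (array([435.7, -48.2]), array([31.7, 96.8]), 15.3)
[218   0  25  43 451] [557.7  39.8  22.9] (array([559.1,  40.3]), array([ 6. , 34.8]), 73.1) [542.  34.  12.] [576.  47.  25.]
[373   0  24  46 440] [584.9 -77.2  23.1] (array([585.9, -77.4]), array([35.1,  6.9]), 38.9) [572. -90.  12.] [599. -66.  26.]
bench 0.1505474354157741
[[     0      0    640    480 307112]
 [   312    189     10     11     87]
 [   327    193      1      1      1]] [[319.50085637 239.51300177]
 [316.3908046  194.13793103]
 [327.         193.        ]]
btn [6.45003294e+02 2.21831034e-01 7.59059299e+01] [644.63555322   1.24092393  76.30040183]
housing (array([6.395e+02, 6.000e-01]), array([ 56.5, 129.2]), 13.0)
housing (array([6.39e+02, 4.00e-01]), array([ 55.4, 129.2]), 13.1)
```

Emit:
carry_out --pt "-0.033 -0.013 0 0.6 0.6" --pt "-0.033 -0.013 0.05 0.6 0.6" --pt "-0.033 -0.013 0.1 0.6 0.6" --pt "-0.033 -0.013 0.1 0.6 0.6" --pt "-0.033 -0.013 0.1 0.6 0.6"

```text
t: 2.52
eef_pos: [392.2, -57.2, 305.8]
tcp_rot: [3.141, -0.0, 0.228]
ft_force: [0.2, 0.5, 0.3]
opening: 0.6
grip_force: 0.0
```

Emit:
carry_out --pt "-0.005 0 0.01 0 0.6" --pt "-0.005 0 0.03 0 0.6" --pt "-0.005 0 0.045 0 0.6" --pt "-0.005 0 0.06 0 0.6" --pt "-0.005 0 0.06 0 0.6"

```text
t: 3.15
eef_pos: [386.7, -57.8, 244.7]
tcp_rot: [-3.141, 0.0, 0.229]
ft_force: [-0.3, -0.5, -0.5]
opening: 0.601
grip_force: 0.0
```

Run:
```python
from h import *
wristshot('w2')
p,d,W=cloud("w2");Z=W[...,2]
k=np.zeros(Z.shape,bool);k[100:330,150:480]=1;k&=(Z>66)&(Z<90)
print(rect(W[k]),k.sum())
```

```text
{'t': 3.15, 'eef_pos': [386.67, -57.821, 244.685], 'tcp_rot': [-3.141, 0.0, 0.229], 'joints': [-0.318, 0.465, 2.272, -0.0, 0.405, 1.024], 'ft_force': [-0.281, -0.533, -0.477], 'opening': 0.601} ['intrinsics', 'T_tool_cam']
(array([415.1, -54.4]), array([73.2, 94.8]), 16.3) 31342
```

View pics/w2.png

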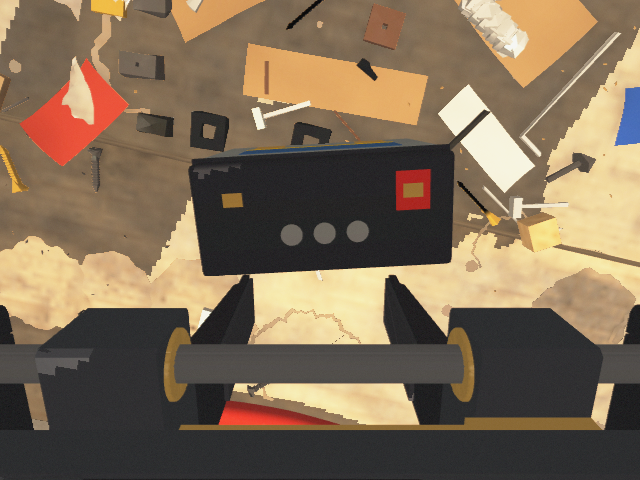

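The fingertips are clear, about 8 mm behind the battery's rear face. Next I'll lower them and start the push.

Emit:
carry_out --pt "0 0 0.02 0 0.6" --pt "0 0 0.042 0 0.6" --pt "0 0 0.042 0 0.6" --pt "0.004 0 0.042 0 0.6" --pt "0.008 0 0.042 0 0.6" --pt "0.012 0 0.042 0 0.6" --pt "0.016 0 0.042 0 0.6" --pt "0.021 0 0.042 0 0.6" --pt "0.026 0 0.042 0 0.6" --pt "0.032 0 0.042 0 0.6" --pt "0.038 0 0.042 0 0.6" --pt "0.044 0 0.042 0 0.6" --pt "0.05 0 0.042 0 0.6" --pt "0.055 0 0.042 0 0.6" --pt "0.06 0 0.042 0 0.6" --pt "0.06 0 0.042 0 0.6"

```text
t: 5.2
eef_pos: [445.4, -44.0, 203.0]
tcp_rot: [3.141, -0.0, 0.23]
ft_force: [-1.1, 0.8, 0.7]
opening: 0.602
grip_force: 0.8
```

Run:
```python
from h import *
wristshot('w3')
p,d,W=cloud("w3");Z=W[...,2]
k=np.zeros(Z.shape,bool);k[60:300,150:500]=1;k&=(Z>66)&(Z<90)
print(rect(W[k]),k.sum())
```

```text
{'t': 5.2, 'eef_pos': [445.403, -43.951, 202.962], 'tcp_rot': [3.141, -0.0, 0.23], 'joints': [-0.246, 0.596, 2.164, -0.0, 0.381, 1.095], 'ft_force': [-1.057, 0.781, 0.743], 'opening': 0.602} ['intrinsics', 'T_tool_cam']
(array([487.3, -36.5]), array([28.2, 94.2]), 13.3) 34818
```

View pics/w3.png

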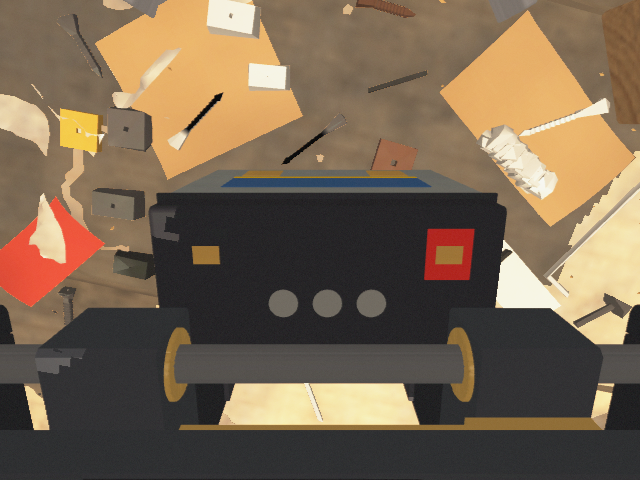

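The battery is square now (13.3°) and upright, filling (150..505, 170..345). Continuing the push.

Emit:
carry_out --pt "0.005 0.0 0 0 0.6" --pt "0.011 0.0 0 0 0.6" --pt "0.017 0.0 0 0 0.6" --pt "0.023 0.001 0 0 0.6" --pt "0.029 0.001 0 0 0.6" --pt "0.035 0.001 0 0 0.6" --pt "0.041 0.001 0 0 0.6" --pt "0.047 0.001 0 0 0.6" --pt "0.053 0.001 0 0 0.6" --pt "0.059 0.001 0 0 0.6" --pt "0.065 0.001 0 0 0.6" --pt "0.071 0.001 0 0 0.6" --pt "0.077 0.001 0 0 0.6" --pt "0.083 0.001 0 0 0.6" --pt "0.088 0.001 0 0 0.6" --pt "0.093 0.001 0 0 0.6" --pt "0.098 0.001 0 0 0.6" --pt "0.102 0.001 0 0 0.6" --pt "0.105 0.001 0 0 0.6" --pt "0.105 0.001 0 0 0.6"

```text
t: 7.75
eef_pos: [547.6, -21.2, 202.8]
tcp_rot: [-3.142, 0.0, 0.229]
ft_force: [-3.8, -0.1, 2.9]
opening: 0.598
grip_force: 2.0
```

Emit:
carry_out --pt "0.002 0 0 0 0.6" --pt "0.004 0 0 0 0.6" --pt "0.006 0 0 0 0.6" --pt "0.008 0 0 0 0.6" --pt "0.008 0 0 0 0.6"

```text
t: 8.38
eef_pos: [555.3, -19.4, 202.7]
tcp_rot: [-3.141, 0.001, 0.229]
ft_force: [-5.1, -0.9, 2.7]
opening: 0.599
grip_force: 2.4
```

Emit:
carry_out --pt "0.001 0 0 0 0.6" --pt "0.002 0 0 0 0.6" --pt "0.003 0 0 0 0.6" --pt "0.003 0 0 0 0.6"

```text
t: 8.88
eef_pos: [557.7, -18.8, 202.8]
tcp_rot: [-3.141, 0.002, 0.229]
ft_force: [-9.5, -1.9, 5.9]
opening: 0.601
grip_force: 4.8
```

Emit:
carry_out --pt "0.001 0 0 0 0.6" --pt "0.002 0 0 0 0.6" --pt "0.002 0 0 0 0.6"

```text
t: 9.25
eef_pos: [558.5, -18.7, 202.8]
tcp_rot: [-3.14, 0.006, 0.228]
ft_force: [-19.9, -6.6, 14.0]
opening: 0.599
grip_force: 10.4
```

The force is climbing steeply close to the expected home position. I'll check with the camera.

Run:
```python
from h import *
wristshot('w4')
p,d,W=cloud("w4");Z=W[...,2]
k=np.zeros(Z.shape,bool);k[60:330,150:500]=1;k&=(Z>68)&(Z<90)
P=W[k];print(rect(P),k.sum())
A=np.c_[P[:,:2],np.ones(len(P))];print("tilt",np.linalg.lstsq(A,P[:,2],rcond=None)[0])
```

```text
{'t': 9.25, 'eef_pos': [558.459, -18.695, 202.788], 'tcp_rot': [-3.14, 0.006, 0.228], 'joints': [-0.152, 0.679, 1.889, -0.001, 0.58, 1.192], 'ft_force': [-19.928, -6.592, 13.951], 'opening': 0.599} ['intrinsics', 'T_tool_cam']
(array([611.8,  -8.5]), array([71.2, 93.9]), 13.6) 54853
tilt [-4.29472823e-02 -1.02682202e-02  1.01819426e+02]
```

View pics/w4.png

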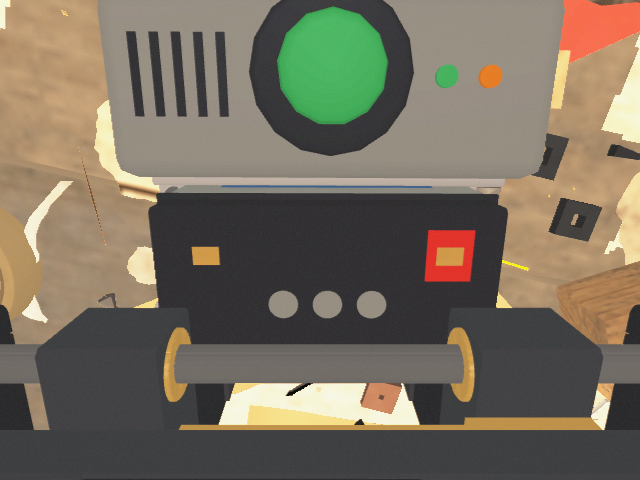

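The battery is square between the guides against the plate; its front edge is at row 187, next to the plate at row 180. I'll back off, rise and measure the gap from above.

Emit:
carry_out --pt "-0.004 0 0 0 0.6" --pt "-0.012 0 0 0 0.6" --pt "-0.022 0 0 0 0.6" --pt "-0.022 0 0 0 0.6" --pt "-0.022 0 -0.05 0 0.3" --pt "-0.022 0 -0.1 0 0" --pt "-0.022 0 -0.15 0 0" --pt "0.02 0 -0.2 0 0" --pt "0.02 0 -0.2 0 0" --pt "0.02 0 -0.2 0 0" --pt "0.02 0 -0.2 0 0"

```text
t: 10.68
eef_pos: [579.3, -13.8, 401.3]
tcp_rot: [-3.141, 0.003, 0.229]
ft_force: [0.1, -1.4, -0.8]
opening: 0.005
grip_force: 0.0
```

Run:
```python
from h import *
wristshot('w5')
p,d,W=cloud("w5");Z=W[...,2]
hsv=cv2.cvtColor(p,cv2.COLOR_RGB2HSV)
g=((hsv[...,0]>45)&(hsv[...,0]<80)&(hsv[...,1]>120)&(hsv[...,2]>70)).astype(np.uint8)
n,l,st,ce=cv2.connectedComponentsWithStats(g);i=1+st[1:,4].argmax();B=W[l==i];print("btn",ce[i],B.mean(0),np.median(B,0),rect(B),np.percentile(B[:,2],98))
k=((Z>69)&(Z<90)&(W[...,0]<615)&(W[...,0]>540)&(abs(W[...,1])<90))
n,l,st,ce=cv2.connectedComponentsWithStats(k.astype(np.uint8));i=1+st[1:,4].argmax();P=W[l==i]
print("bat",st[i],rect(P));A=np.c_[P[:,:2],np.ones(len(P))];print("tilt",np.linalg.lstsq(A,P[:,2],rcond=None)[0][:2])
a=np.radians(13.2);e=np.array([np.cos(a),np.sin(a)]);c=np.array(rect(P)[0])
D=B[:,:2].mean(0)-c;print("along",D@e,"lat",D@[-e[1],e[0]])
k=((Z>52)&(Z<64)&(W[...,0]>580)&(W[...,0]<700)&(abs(W[...,1])<100));
n,l,st,ce=cv2.connectedComponentsWithStats(k.astype(np.uint8));i=1+st[1:,4].argmax();H=W[l==i];print("housing",rect(H))
print("bat front",np.percentile(P[:,:2]@e,99.5),"housing front",np.percentile(H[:,:2]@e,[.5,2]),"back",np.percentile(H[:,:2]@e,99.5))
```

```text
{'t': 10.675, 'eef_pos': [579.323, -13.773, 401.253], 'tcp_rot': [-3.141, 0.003, 0.229], 'joints': [-0.138, 0.43, 1.677, -0.0, 1.037, 1.204], 'ft_force': [0.063, -1.372, -0.777], 'opening': 0.005} ['intrinsics', 'T_tool_cam']
btn [323.36346337 134.05137964] [644.31948679  -2.23459021  81.31319914] [644.37423321  -2.20217925  79.41492218] (array([644.2,  -2.7]), array([24.6, 25.1]), 12.9) 81.08004148385953
bat [ 258  180  128   57 6876] (array([591.5, -13.6]), array([42.1, 94.2]), 13.1)
tilt [-0.00653359 -0.00402993]
along 54.0192392163552 lat -0.9962525708604044
housing (array([641.2,  -2.9]), array([ 51.8, 129.8]), 12.7)
bat front 593.5829656136888 housing front [598.0057384  599.03268131] back 649.0299417932301
```

View pics/w5.png

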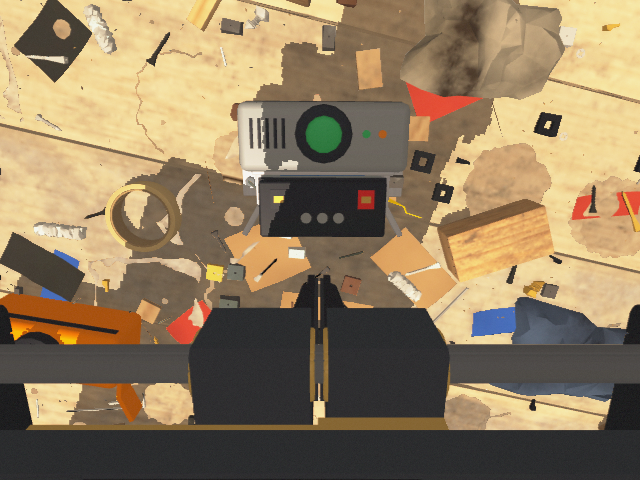

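The battery is fully home: the button-to-battery distance along the axis is 54.0 mm, exactly as it should be, and it stands level. Next I'll check the collar height around the button before pressing.

Run:
```python
from h import *
for n in("w4","w5"):
    p,d,W=cloud(n);r=np.hypot(W[...,0]-644.3,W[...,1]+2.2)
    for a,b in((0,5),(5,10),(10,12.5),(13.5,16),(16,19),(20,23),(24,28)):
        k=(r>=a)&(r<b)&(W[...,2]>40)&(W[...,2]<110);print(n,a,b,k.sum(),np.percentile(W[k][:,2],[10,50,90]).round(1) if k.sum() else 0)
```

```text
w4 0 5 1635 [78.8 79.6 80.5]
w4 5 10 4899 [78.8 79.6 80.5]
w4 10 12.5 3150 [78.1 79.1 80. ]
w4 13.5 16 3633 [68.8 69.6 70.5]
w4 16 19 4735 [68.8 69.6 70.4]
w4 20 23 1822 [57.1 58.7 69.3]
w4 24 28 6439 [56.5 57.5 58.4]
w5 0 5 166 [78.7 79.6 80.4]
w5 5 10 496 [78.8 79.6 80.5]
w5 10 12.5 365 [77.8 79.1 80.1]
w5 13.5 16 458 [68.7 69.6 70.6]
w5 16 19 653 [68.7 69.6 70.4]
w5 20 23 563 [55.8 57.8 68.9]
w5 24 28 1000 [55.6 57.3 58.5]
```

Emit:
carry_out --pt "0.04 0.0015 0 0 0" --pt "0.066 0.0025 0.03 0 0" --pt "0.066 0.0025 0.07 0 0" --pt "0.066 0.0025 0.1 0 0" --pt "0.066 0.0025 0.122 0 0" --pt "0.066 0.0025 0.122 0 0" --pt "0.066 0.0025 0.122 0 0"

```text
t: 11.6
eef_pos: [644.8, -1.3, 281.2]
tcp_rot: [3.141, -0.0, 0.229]
ft_force: [-0.1, 0.3, 0.1]
opening: -0.001
grip_force: 0.0
```

Emit:
carry_out --pt "0 0 0.006 0 0" --pt "0 0 0.011 0 0" --pt "0 0 0.014 0 0" --pt "0 0 0.016 0 0" --pt "0 0 0.016 0 0"

```text
t: 12.22
eef_pos: [644.8, -1.1, 264.9]
tcp_rot: [3.141, -0.0, 0.229]
ft_force: [-1.2, 0.5, 4.6]
opening: 0.005
grip_force: 2.3
```

Emit:
carry_out --pt "0 0 0.001 0 0" --pt "0 0 0.002 0 0" --pt "0 0 0.002 0 0"

```text
t: 12.6
eef_pos: [644.7, -1.1, 264.2]
tcp_rot: [3.141, -0.001, 0.229]
ft_force: [-4.4, -0.4, 16.2]
opening: 0.007
grip_force: 8.1
```

16 N with the tip no longer descending means the button is on its stop. Releasing and rising clear.

Emit:
carry_out --pt "0 0 0 0 0" --pt "0 0 -0.01 0 0" --pt "0 0 -0.05 0 0" --pt "0 0 -0.1 0 0" --pt "-0.06 0 -0.14 0 0" --pt "-0.06 0 -0.14 0 0" --pt "-0.06 0 -0.14 0 0"

```text
t: 13.48
eef_pos: [586.2, -14.8, 403.0]
tcp_rot: [3.141, -0.001, 0.229]
ft_force: [0.7, 0.4, 0.1]
opening: 0.007
grip_force: 0.0
```

Run:
```python
from h import *
wristshot('w6')
p,d,W=cloud("w6");Z=W[...,2]
r=np.hypot(W[...,0]-644.3,W[...,1]+2.2);print("btn z",np.median(Z[r<9]))
k=((Z>69)&(Z<90)&(W[...,0]<615)&(W[...,0]>540)&(abs(W[...,1])<90))
n,l,st,ce=cv2.connectedComponentsWithStats(k.astype(np.uint8));i=1+st[1:,4].argmax();print("bat",rect(W[l==i]))
```

```text
{'t': 13.475, 'eef_pos': [586.152, -14.828, 402.955], 'tcp_rot': [3.141, -0.001, 0.229], 'joints': [-0.138, 0.438, 1.659, -0.0, 1.045, 1.204], 'ft_force': [0.655, 0.412, 0.137], 'opening': 0.007} ['intrinsics', 'T_tool_cam']
btn z 79.54732355175366
bat (array([591.2, -13.5]), array([42.5, 94.1]), 12.8)
```

The button is back up, and the battery is still home.

```bash
python3 -c "
from cell import env
print(env.job_done())"
```

```text
the job is handed in; nothing more can be done
None
```

The battery is pushed fully home against the back plate and stayed upright; the green button was then pressed right down and released, the arm is clear, and the job was handed in at about 13.5 s.

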